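Clip the guard onto a shutter switch and test its toggle

TASK

Clip the windowed guard onto the roller-shutter control box, over the toggle, pushing it straight down until the hooks at both ends snap over it. Then test the switch: gently push the toggle all the way to its stop towards the end of the box with the domed lamp, hold it firmly against the stop, pressing with about 15 N, for about a second and let it spring back to the middle. Never push the toggle the other way or press on it with more than 25 N, and leave the blank guard and the other parts alone.

Things in the scene. Friction and masses are not known exactly. Their poses are not given: they have to be found in the camera images.
- box: Grey control box fixed to the bench, 90 (x) x 244 (y, long axis) x 60 mm (z); origin at the centre of its underside. Its flat top is 60 mm above the bench. On the middle of the top is a black boss, 48 (x) x 76 (y) x 6 mm high, with the toggle standing in it, and a white snap hook at either end of the boss.
- box_top (a point): Centre of the box's flat top, 60 mm above the bench; the guard's origin comes here when fitted, the guard's long axis along the box's (either way round).
- toggle (a joint): Angle of the toggle, rad: 0 upright, positive leaning to the box's +y, negative to its -y, stops at +0.36 and -0.36. A spring returns it to 0: 0.29 N m at the stop, i.e. about 8 N when pushed 36 mm above the pivot. Beyond that the stop is hard. Held firmly against the stop means 10 to 25 N (aim for 15 N) as felt at the fingers.
- toggle_tip (a point): Middle of the toggle's top, 58 mm above its pivot, which lies on the box's axis 4 mm above the box's top (tip 62 mm above the box top when upright). Black paddle, 36 (x) x 10 mm (y), its wide part the upper 32 mm; below it a neck 16 mm wide in x.
- hook_a (a joint): Bend of the snap hook at the box's y = +51 mm, rad: 0 free or snapped home, to 0.25 as the guard passes its barb. White, 20 mm wide (x), 19 mm high above the box top; the barb points outward to y = 57.5 mm, its flat underside 9.5 mm above the top, its sloped back above. Pushing the guard past both hooks takes about 10 to 20 N in all.
- hook_b (a joint): The same, mirrored, for the hook at the box's y = -51 mm.
- guard: Loose bare steel guard with a window, 66 (x) x 170 mm (y, long axis), lying flat; origin at the centre of its underside. Plate 8 mm thick, window 54 (x) x 108 mm (y), end bars 31 mm wide. Side walls, 6 mm thick, 104 mm long in y, rise to 30 mm above the underside; their outer faces, 66 mm apart in x, are the place to grip from above. 0.15 to 0.3 kg. The same if turned half round.
- guard_a (a point): Underside of the guard's +y end bar, 70 mm from its centre.
- guard_b (a point): Underside of the guard's -y end bar, 70 mm from its centre.
- lamp: Clear domed lamp, 24 mm across, 23 mm high, fixed on top of one end of the box, 104 mm from its centre; origin at the centre of its foot. It may be at the +y or the -y end: it marks the side to push the toggle to. The other end has a flat steel plug, 30 mm across and 4 mm high.
- blank: Blank guard, of the same outside shape and steel as the guard but with no window; loose; origin at the centre of its underside. Leave alone.
- fitting: Brass fitting standing on the bench, 48 mm across, 62 mm high; origin at the centre of its foot. Leave alone.
- bush: Steel bush, 68 mm across, 45 mm high; origin at the centre of its foot. Leave alone.
- clamp_block: Dark steel block, 60 x 100 x 30 mm; origin at the centre of its foot. Leave alone.
There are look-alikes about, which are no part of the job. Leave any green look-alike of the guard alone.

How it is judged:
By the outcome, as a careful person would: the job done as asked, in the order asked, and still so for the second after the job is handed in, with the robot touching nothing.
It also fails if it takes over 56 s, if anything falls off the work surface, if the arm or the gripper's body presses on something with over 40 N, if the wrist force passes 120 N, or if a joint passes its speed limit or range.

ROBOT

A 6-joint arm with a two-finger parallel gripper is mounted at the origin on the work surface. World frame = base frame: x ahead of the robot, y to its left, z up, the work surface at z = 0. Lengths are in mm, angles in rad, forces in N, time in s.
With the tool pointing down it reaches from about 300 to 950 mm from the base axis. Payload 3.1 kg.
Tool frame: the origin (TCP) lies on the centre line of the jaws, within the pads' length; the fingertips stand 8 mm ahead of it and the grasp point (between the pads) lies 11 mm behind it (robot.tcp_to_tips is the distance from the TCP to the fingertips, in mm); z points along the fingers, y is the direction in which the jaws open and shut (so a half turn about z gives the same grasp; the last joint's range is limited). The gripper opens to 85 mm and grips with 20 to 120 N. Pads are 22 mm wide; open, the fingers measure 114 mm over their backs; the gripper's body (76 mm by 85 mm) begins 54 mm behind the grasp point. The pads swing forward as they close: fully open they stand 13 mm farther back than shut.
Start: joints at [-1.345, 0.308, 1.634, -0, 1.2, -0.07], TCP at [182.164, -597.87, 239.272] pointing down, gripper open.
Joint ranges: [-3.06, 3.06], [-0.79, 1.96], [0.05, 2.63], [-1.19, 4.34], [0.05, 2.64], [-2.94, 2.94]. Speed limits (rad/s): [2.79, 2.79, 3.14, 3.14, 3.14, 3.14].

INTERFACE

Orientations are given as a 3x3 rotation matrix whose columns are the frame's x, y, z axes.
In Python, from bench import robot, imaging, sign_off gives the robot as it stands.
- The arm moves only by the tool arm_command, never from a script. Its argument "deltas" is one flat list of numbers, 6 for each row, row after row: the shift along the tool's x, y, z in m, then the turn, a rotation vector about the tool's x, y, z in rad. A call has 1 to 20 rows; each row shifts and turns the pose as measured when the row begins, along the tool's axes as they then stand; what a row does not reach is not made up. A row lasts 1/8 s, in which the tool goes at most 62.5 mm and 10.7 degrees, less where a joint would pass 70% of its speed; a pose out of reach is approached as far as the arm can. A call is refused whole if a number of a shift passes 0.0625 or a number of a turn 0.188, either way. A call with a gripper value outside its range is refused whole. "grip" is the opening in per cent of the stroke, from 0 (shut) to 100 (fully open), set as the call begins (left out, the last holds). The fingers move at their own pace and stop on an object; "newtons" is the grip in N (left out, the last holds). Time passes only in rows, so rows that do not move let the fingers close. It gives the time, the measured TCP pose, the force and the opening at its end, in the units of the state.
- robot.read_state(): the state, without advancing time (a new reading comes with each control period).
- imaging.get_image(name): name is "side" or "top"; returns (picture, depth): 480x640x3 uint8, red, green, blue; 480x640 float32, mm along the optical axis (not along the pixel's ray), 0 where there is no reading.
- imaging.camera_params(name): a dict with "intrinsics" (3x3 intrinsics, pixels), "rvec" (rotation vector, rad) and "tvec" (3), from world to camera coordinates, as OpenCV has them. Camera axes: x right, y down, z forward; pixel columns grow to the right and rows downward; lengths in mm; the calibration is good to about 2 mm. A picture is of the moment at which its call begins. camera_params takes no time and is no camera call.
- sign_off(): hands the job in, once; it reports no verdict.
The state is a dict: "time_s": time; "qpos": joint angles; "dq": joint speeds; "tau": joint torques, N m; "ee_pos": TCP position; "eef_rot": TCP orientation; "force": force on the tool from outside, world axes, zero at the start; "ft_torque": the same for the moment, N m; "gripper_width": opening from 0.0 (shut) to 1.0 (fully open).
Only numpy, scipy, OpenCV 4.12 (cv2) and the standard library are available. Lean on these libraries where they do the work, as an engineer would, in place of code of your own. Each camera call takes 0.05 s, during which the arm holds its last target. There are 200 camera calls.

## Working session

There is one attempt and no reset: what is moved stays moved. The work goes in short steps, Python scripts to look and compute and a tool call to move; the robot and the scene stay as the last step left them, time stands still between calls to the robot, and variables do not carry over. Pictures are saved under pics/ and viewed, about 8 in all and at most 12, crops included, and the job is handed in when it is done.

Besides the shell and the picture viewer there is one more tool, called after "Call:" as name(argument=value, ...) on one line, values as JSON. arm_command: Moves the arm, as the interface text tells. Its arguments: {"type":"object","properties":{"deltas":{"type":"array"},"grip":{"type":"number"},"newtons":{"type":"number"}},"required":["deltas"]}

```bash
mkdir -p pics
cat > h.py <<'E'
import numpy as np, cv2
from bench import robot, imaging, sign_off
def cam(n):
    p=imaging.camera_params(n); K=np.array(p["intrinsics"],float); R=cv2.Rodrigues(np.array(p["rvec"],float))[0]; t=np.array(p["tvec"],float).ravel()
    return K,R,t
def world(n,D,u,v):
    K,R,t=cam(n); d=D[int(v),int(u)]
    return R.T@(np.linalg.inv(K)@np.array([u,v,1.])*d-t)
def cloud(n,D):
    K,R,t=cam(n); v,u=np.mgrid[:480,:640]
    P=np.stack([(u-K[0,2])/K[0,0]*D,(v-K[1,2])/K[1,1]*D,D],-1)
    W=(P-t)@R; W[D<=0]=np.nan; return W
def onplane(n,u,v,z):
    K,R,t=cam(n); C=-R.T@t; r=R.T@(np.linalg.inv(K)@np.array([u,v,1.])); return C+r*(z-C[2])/r[2]
def proj(n,P):
    K,R,t=cam(n); q=K@(R@np.array(P,float)+t); return q[:2]/q[2]
E
python3 - <<'E'
from h import *
for n in("top","side"):
    I,D=imaging.get_image(n); cv2.imwrite(f"pics/{n}0.png",I[...,::-1]); np.savez(f"{n}0.npz",I=I,D=D)
    K,R,t=cam(n); print(n,K.round(1).tolist(),(-R.T@t).round(0),R.round(2).tolist())
s=robot.read_state(); print({k:np.round(v,3).tolist() for k,v in s.items()})
E
```

```text
top [[462.3, 0.0, 321.0], [0.0, 462.3, 243.4], [0.0, 0.0, 1.0]] [ 305.  -97. 1211.] [[0.15, -0.99, 0.0], [-0.97, -0.15, -0.21], [0.21, 0.03, -0.98]]
side [[537.0, 0.0, 318.7], [0.0, 537.0, 242.0], [0.0, 0.0, 1.0]] [273. 908. 805.] [[-0.97, -0.26, 0.01], [-0.15, 0.54, -0.83], [0.21, -0.8, -0.56]]
{'time_s': 0.1, 'qpos': [-1.345, 0.309, 1.635, 0.0, 1.2, -0.07], 'dq': [0.002, -0.002, -0.005, -0.0, -0.001, 0.001], 'tau': [-0.0, -41.641, -27.764, -0.0, 0.004, -0.0], 'ee_pos': [182.022, -597.134, 238.123], 'eef_rot': [[0.957, 0.292, -0.0], [0.292, -0.957, 0.002], [0.0, -0.002, -1.0]], 'force': [-0.218, 0.146, -0.481], 'ft_torque': [0.048, 0.044, 0.02], 'gripper_width': 0.998}
```

View pics/top0.png

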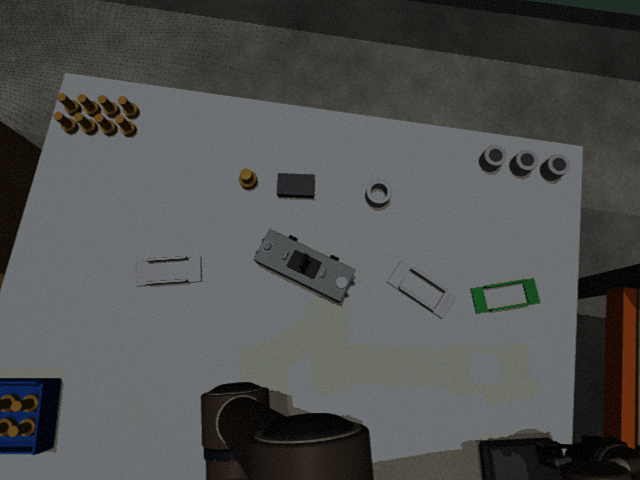

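View pics/side0.png

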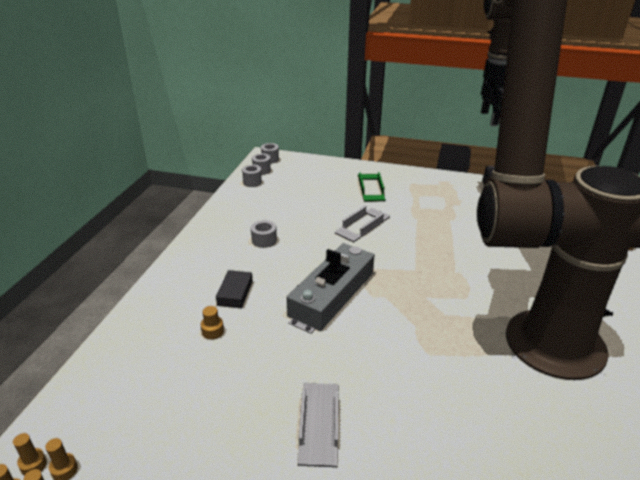

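Top view: windowed steel guard at (421,289), blank at (168,270), green look-alike at (505,295), box at (304,265). In the side view the blank at (320,425) is solid and the guard at (362,223) shows bench through its window. The guard I want is therefore (421,289). Next: a close crop and measurements.

Run:
```python
from h import *
Z={n:np.load(f"{n}0.npz") for n in("top","side")}
a=Z["top"]["I"][215:325,240:460][...,::-1]; b=Z["side"]["I"][195:335,270:400][...,::-1]
a=cv2.resize(a,None,fx=3.6,fy=3.6,interpolation=cv2.INTER_CUBIC)[:, :]
b=cv2.resize(b,None,fx=1.6,fy=1.6,interpolation=cv2.INTER_CUBIC)
c=np.zeros((600,800,3),np.uint8); c[:a.shape[0],:a.shape[1]]=a[:600,:800]; c[400-4:400-4+0]=0
c[396:396+204,:b.shape[1]]=b[:204]; cv2.imwrite("pics/crop1.png",cv2.convertScaleAbs(c,alpha=1.5))
W=cloud("top",Z["top"]["D"]); z=W[...,2]
print("bench z",np.nanmedian(z[330:350,150:220]))
def rect(m,lab):
    n,L,S,C=cv2.connectedComponentsWithStats(m.astype(np.uint8))
    for i in range(1,n):
        if S[i,4]<60: continue
        P=W[L==i]; (c,wh,an)=cv2.minAreaRect(P[:,:2].astype(np.float32)); print(lab,S[i,4],C[i].round(0),np.round(c,1),np.round(wh,1),round(an,1),"z",np.percentile(P[:,2],[5,50,95]).round(1))
roi=np.zeros(z.shape,bool); roi[220:330,240:460]=1
rect(roi&(z>52)&(z<64)&(W[...,0]>300),"boxtop")
rect(roi&(z>66)&(z<200),"high")
rect(roi&(z>4)&(z<45),"low")
for u,v in((268,246),(341,283),(303,262)): print(u,v,np.nanmax(z[v-4:v+5,u-4:u+5]).round(1), np.nanmedian(z[v-2:v+3,u-2:u+3]).round(1))
```

```text
bench z -0.0658641739600791
boxtop 2604 [305. 265.] [487.6 -30.8] [244.5  90.5] 72.8 z [55.9 59.6 63.1]
high 73 [267. 246.] [518.   68.5] [23.1 21.1] 10.0 z [70.  77.6 82.5]
high 305 [304. 264.] [486.7 -31.3] [75.7 46.4] 72.9 z [ 66.1  67.9 122. ]
low 949 [422. 289.] [ 478.8 -341.4] [171.5  75.8] 64.9 z [ 4.8  9.4 30.7]
268 246 84.8 78.9
341 283 68.1 63.9
303 262 125.4 120.6
```

View pics/crop1.png

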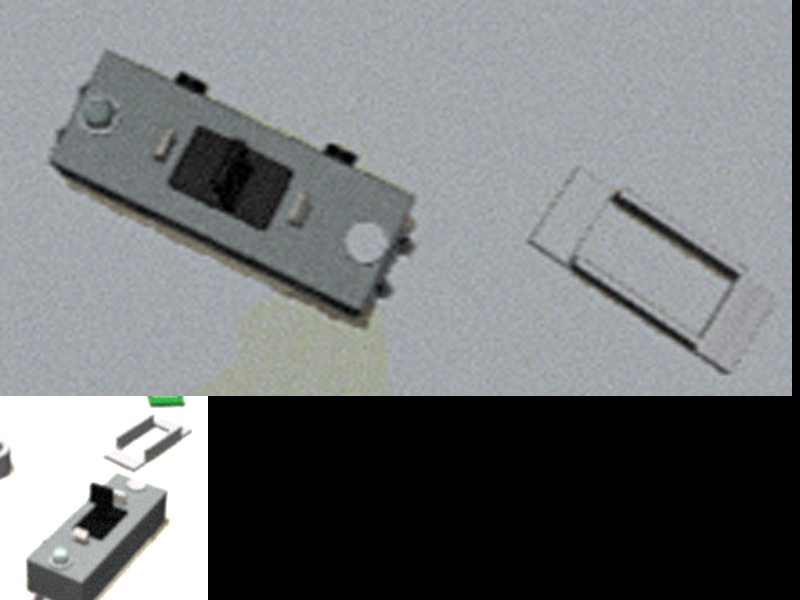

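The crop confirms the choice: guard with window on the right. On the box, the dome is at the left end, top pixel (267,246), about 80 mm high, and the flat plug is at the right end. So the toggle must be pushed towards world (+0.29,+0.96). I'll refine the guard and box poses.

Run:
```python
from h import *
ax=lambda a:(np.array([np.cos(a),np.sin(a)]),np.array([np.sin(a),-np.cos(a)]))
for n,roi in(("top",(255,325,380,460)),("side",(200,245,325,395))):
    Z=np.load(f"{n}0.npz"); W=cloud(n,Z["D"]); r=roi; P=W[r[0]:r[1],r[2]:r[3]].reshape(-1,3); 
    pl=P[(P[:,2]>5)&(P[:,2]<11)]; wl=P[(P[:,2]>25)&(P[:,2]<34)]
    for lab,Q in(("plate",pl),("wall",wl)):
        c,wh,an=cv2.minAreaRect(Q[:,:2].astype(np.float32)); print(n,lab,len(Q),np.round(c,1),np.round(wh,1),round(an,1),np.median(Q[:,2]).round(1))
    for a in np.deg2rad([63,64,65,66]):
        l,s=ax(a); f=lambda Q,d:np.percentile(Q[:,:2]@d,[2,98]).round(1)
        print(n,np.rad2deg(a).round(), "plate long",np.ptp(f(pl,l)),"short",np.ptp(f(pl,s)),"ctr",(l*f(pl,l).mean()+s*f(pl,s).mean()).round(1),"wall short",np.ptp(f(wl,s)),"long",np.ptp(f(wl,l)),"ctr",(l*f(wl,l).mean()+s*f(wl,s).mean()).round(1))
# box from side
for n,roi in(("top",(225,310,245,365)),("side",(235,335,280,385))):
    Z=np.load(f"{n}0.npz"); W=cloud(n,Z["D"]); r=roi; P=W[r[0]:r[1],r[2]:r[3]].reshape(-1,3); Q=P[(P[:,2]>57)&(P[:,2]<63)]
    print(n,"box",[np.round(x,1) for x in cv2.minAreaRect(Q[:,:2].astype(np.float32))],np.median(Q[:,2]).round(1))
    Q=P[(P[:,2]>112)&(P[:,2]<130)]; print("toggle tip",Q.mean(0).round(1),len(Q),np.max(Q[:,2]).round(1))
    # boss by colour: dark pixels
    g=Z["I"].max(-1)[r[0]:r[1],r[2]:r[3]].reshape(-1); Q=P[(g<45)&(P[:,2]>63)&(P[:,2]<70)]
    if len(Q): print("boss",[np.round(x,1) for x in cv2.minAreaRect(Q[:,:2].astype(np.float32))],len(Q))
```

```text
top plate 587 [ 479. -337.] [175.9 198.9] 7.2 7.7
top wall 202 [ 476.  -340.7] [103.6  66.7] 64.4 28.8
top 63.0 plate long 168.1 short 99.19999999999993 ctr [ 479.9 -342.8] wall short 66.60000000000002 long 99.80000000000001 ctr [ 476.  -340.2]
top 64.0 plate long 167.9 short 97.90000000000009 ctr [ 480.1 -342.7] wall short 66.0 long 99.7 ctr [ 475.9 -340.7]
top 65.0 plate long 168.1 short 96.10000000000002 ctr [ 480.1 -342.5] wall short 65.80000000000007 long 99.50000000000001 ctr [ 475.9 -340.6]
top 66.0 plate long 168.0 short 95.5 ctr [ 479.4 -342.2] wall short 66.69999999999993 long 99.30000000000001 ctr [ 476.  -340.7]
side plate 501 [ 481.9 -356.2] [203.9 235.4] 14.4 7.4
side wall 169 [ 476.3 -338.3] [106.6  71.2] 63.8 30.2
side 63.0 plate long 233.5 short 201.80000000000007 ctr [ 488.7 -366.5] wall short 69.29999999999995 long 98.29999999999998 ctr [ 476.3 -337.6]
side 64.0 plate long 234.1 short 201.5 ctr [ 489.3 -366.2] wall short 68.60000000000002 long 98.2 ctr [ 476.6 -337.5]
side 65.0 plate long 234.60000000000002 short 201.00000000000006 ctr [ 490.  -365.9] wall short 68.30000000000007 long 98.4 ctr [ 476.5 -337.3]
side 66.0 plate long 234.9 short 200.5 ctr [ 490.6 -365.5] wall short 68.5 long 98.3 ctr [ 476.3 -337.2]
top box [array([487. , -31.1]), array([243.5,  89.9]), np.float64(72.7)] 59.8
toggle tip [486.4 -31.3 120.5] 66 125.4
boss [array([488.4, -25.2]), array([86. , 48.4]), np.float64(72.0)] 424
side box [array([487.2, -28.3]), array([245.9,  92.2]), np.float64(72.7)] 61.4
toggle tip [486.2 -26.8 119.7] 103 128.1
boss [array([485.7, -27.7]), array([73.7, 46. ]), np.float64(73.6)] 285
```

Call:
arm_command(deltas=[0,0,0,0,0,-0.165,0,0,0,0,0,-0.165,0,0,0,0,0,-0.165,0,0,0,0,0,-0.165,0,0,0,0,0,-0.165], grip=100)

```text
time_s: 0.72
ee_pos: [181.4, -594.7, 234.3]
eef_rot: [[0.411, 0.912, -0.002], [0.912, -0.411, 0.009], [0.007, -0.006, -1.0]]
force: [-0.3, -0.7, -0.4]
gripper_width: 1.002
```

```bash
cat >> h.py <<'E'
def go(P,ang_long):
    """print tool-frame delta to TCP P with tool x along long axis angle (deg) and tool down"""
    s=robot.read_state(); R=np.array(s["eef_rot"]); p=np.array(s["ee_pos"]); a=np.deg2rad(ang_long)
    x=np.array([np.cos(a),np.sin(a),0]); z=np.array([0,0,-1.]); T=np.stack([x,np.cross(z,x),z],1)
    rv=cv2.Rodrigues(R.T@T)[0].ravel()
    print("t",s["time_s"],"pos",p.round(1),"tool d mm",(R.T@(np.array(P)-p)).round(1),"turn",rv.round(4),"F",np.round(s["force"],1),"w",round(s["gripper_width"],3),"q6",round(s["qpos"][5],2))
E
python3 -c "
from h import *
go([476,-339.5,120],64.4)"
```

```text
t 0.725 pos [ 181.4 -594.7  234.3] tool d mm [352.8 164.5 116. ] turn [-0.0057 -0.0073  0.0237] F [-0.3 -0.7 -0.4] w 1.002 q6 -0.92
```

Call:
arm_command(deltas=[0.044,0.0205,0.0138,0,0,0.003,0.044,0.0205,0.0138,0,0,0.003,0.044,0.0205,0.0138,0,0,0.003,0.044,0.0205,0.0138,0,0,0.003,0.044,0.0205,0.0138,0,0,0.003,0.044,0.0205,0.0138,0,0,0.003,0.044,0.0205,0.0138,0,0,0.003,0.044,0.0205,0.0138,0,0,0.003])

```text
time_s: 1.72
ee_pos: [483.0, -338.4, 119.8]
eef_rot: [[0.439, 0.898, -0.004], [0.898, -0.439, 0.008], [0.006, -0.007, -1.0]]
force: [0.5, -0.4, 0.4]
gripper_width: 0.998
```

```bash
python3 -c "
from h import *
go([476,-339.5,60],64.4)"
```

```text
t 1.725 pos [ 483.  -338.4  119.8] tool d mm [-4.4 -5.4 59.9] turn [-0.0069 -0.0061 -0.008 ] F [ 0.5 -0.4  0.4] w 0.998 q6 -0.24
```

Call:
arm_command(deltas=[-0.002,-0.003,0.015,-0.0069,-0.0061,-0.008,-0.002,-0.002,0.015,0,0,0,0,0,0.015,0,0,0,0,0,0.012,0,0,0,0,0,-0.0008,0,0,0])

```text
time_s: 2.35
ee_pos: [476.9, -336.4, 58.1]
eef_rot: [[0.429, 0.903, -0.003], [0.903, -0.429, 0.004], [0.002, -0.004, -1.0]]
force: [-0.1, -0.0, 0.0]
gripper_width: 1.003
```

Run:
```python
from h import *
go([476,-339.5,11],64.4)
I,D=imaging.get_image("side"); cv2.imwrite("pics/s1.png",cv2.convertScaleAbs(cv2.resize(I[130:290,270:470,::-1],None,fx=3.6,fy=3.6,interpolation=2),alpha=1.3))
```

```text
t 2.35 pos [ 476.9 -336.4   58.1] tool d mm [-3.2  0.7 47.1] turn [-0.0045 -0.0018  0.0035] F [-0.1 -0.   0. ] w 1.003 q6 -0.25
```

View pics/s1.png

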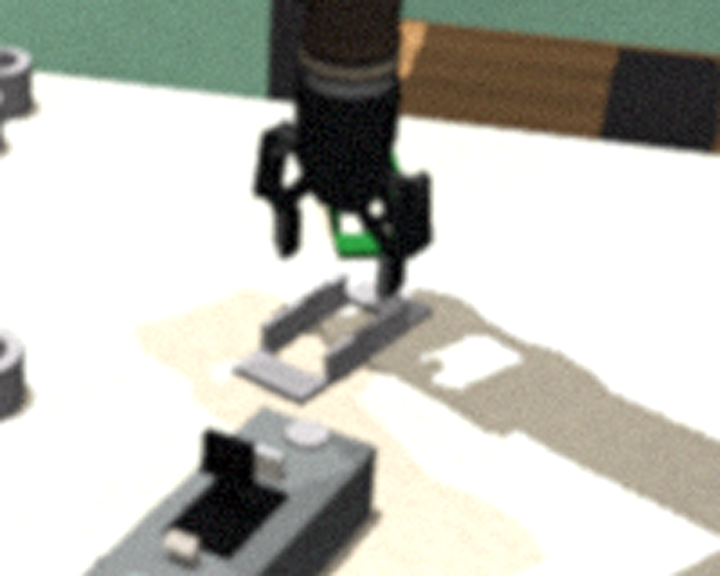

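The open fingers straddle the guard's side walls; in the crop the tips are at (285,250) and (385,290). The tool is about centred along the walls.

Call:
arm_command(deltas=[-0.0015,0.0005,0.01,-0.0045,-0.0018,0.0035,-0.001,0,0.01,0,0,0,0,0,0.01,0,0,0,0,0,0,0,0,0])

```text
time_s: 2.9
ee_pos: [477.5, -340.9, 28.2]
eef_rot: [[0.433, 0.901, 0.004], [0.901, -0.433, -0.003], [-0.001, 0.005, -1.0]]
force: [-0.5, -0.3, -0.5]
gripper_width: 0.997
```

Run:
```python
from h import *
go([476,-339,11],64.4)
```

```text
t 2.9 pos [ 477.5 -340.9   28.2] tool d mm [ 1.1 -2.2 17.2] turn [ 0.0046  0.0012 -0.0013] F [-0.5 -0.3 -0.5] w 0.997 q6 -0.25
```

Call:
arm_command(deltas=[0.001,-0.001,0.007,0.003,0,0,0,-0.001,0.006,0,0,0,0,0,0.002,0,0,0])

```text
time_s: 3.28
ee_pos: [476.5, -339.1, 12.5]
eef_rot: [[0.433, 0.901, 0.001], [0.901, -0.433, -0.002], [-0.001, 0.002, -1.0]]
force: [0.0, -0.2, -0.4]
gripper_width: 0.999
```

Call:
arm_command(deltas=[0,0,-0.0007,0,0,0,0,0,-0.0007,0,0,0,0,0,-0.0007,0,0,0,0,0,-0.0007,0,0,0,0,0,-0.0007,0,0,0,0,0,-0.0007,0,0,0], grip=0, newtons=80)

```text
time_s: 4.03
ee_pos: [476.2, -338.9, 16.7]
eef_rot: [[0.433, 0.901, 0.001], [0.901, -0.433, -0.002], [-0.001, 0.002, -1.0]]
force: [-0.9, -0.5, -2.1]
gripper_width: 0.756
```

Run:
```python
from h import *
go([476,-339,11],64.4)
```

```text
t 4.025 pos [ 476.2 -338.9   16.7] tool d mm [-0.2 -0.1  5.7] turn [ 0.0016  0.0012 -0.0009] F [-0.9 -0.5 -2.1] w 0.756 q6 -0.24
```

Call:
arm_command(deltas=[0,0,-0.015,0,0,0,0,0,-0.03,0,0,0,0,0,-0.035,0,0,0,0,0,-0.035,0,0,0,0,0,-0.025,0,0,0,0,0,0,0,0,0], grip=0, newtons=100)

```text
time_s: 4.78
ee_pos: [476.6, -339.0, 165.4]
eef_rot: [[0.433, 0.901, 0.003], [0.901, -0.433, -0.004], [-0.002, 0.005, -1.0]]
force: [0.1, 0.2, -1.5]
gripper_width: 0.743
```

Run:
```python
from h import *
go([487.2,-29.2,158],72.7)
```

```text
t 4.775 pos [ 476.6 -339.   165.4] tool d mm [ 283.9 -124.5    6.3] turn [ 0.0045  0.0023 -0.1458] F [ 0.1  0.2 -1.5] w 0.743 q6 -0.24
```

Call:
arm_command(deltas=[0.02,-0.009,0,0,0,0,0.04,-0.0176,0,0,0,0,0.045,-0.02,0,0,0,0,0.045,-0.02,0,0,0,0,0.045,-0.02,0,0,0,0,0.045,-0.02,0,0,0,0,0.03,-0.013,0,0,0,0,0.01,-0.004,0,0,0,-0.04,0,0,0,0,0,-0.1,0,0,0,0,0,0])

```text
time_s: 6.02
ee_pos: [473.4, -13.4, 152.6]
eef_rot: [[0.296, 0.955, -0.02], [0.955, -0.296, 0.006], [-0.0, -0.021, -1.0]]
force: [-0.6, 0.3, -1.5]
gripper_width: 0.747
```

```bash
cat > look.py <<'E'
from h import *
import sys
go([487.2,-29.2,158],72.7)
k=sys.argv[1]; zs=robot.read_state()["ee_pos"][2]
for n,roi in(("top",(200,340,230,380)),("side",(180,345,260,420))):
    I,D=imaging.get_image(n); np.savez(f"{n}{k}.npz",I=I,D=D); cv2.imwrite(f"pics/{n}{k}.png",cv2.convertScaleAbs(cv2.resize(I[roi[0]:roi[1],roi[2]:roi[3],::-1],None,fx=3.4,fy=3.4,interpolation=2),alpha=1.4))
E
python3 look.py 2
```

```text
t 6.025 pos [473.4 -13.4 152.6] tool d mm [-11.   17.7  -5.8] turn [-0.021   0.0001  0.0011] F [-0.6  0.3 -1.5] w 0.747 q6 0.18
```

View pics/side2.png

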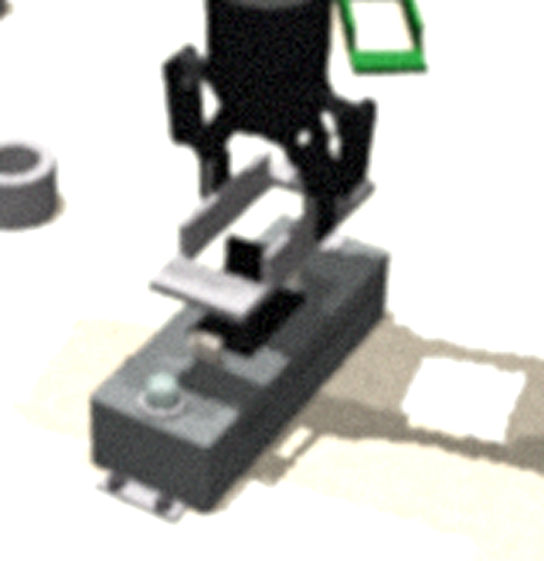

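View pics/top2.png

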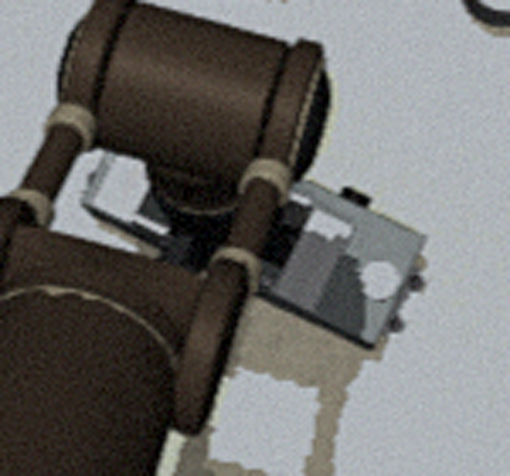

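Side view: the guard is held level, its near bar at crop (215,290), but it overshot the box centre by about 20 mm. The top view is mostly hidden by the arm. I'll correct the pose and then measure the guard in hand from depth.

Call:
arm_command(deltas=[-0.006,0.009,-0.004,-0.012,0,0,-0.005,0.008,-0.002,-0.008,0,0,0,0,-0.0005,0,0,0,0,0,0,0,0,0])

```text
time_s: 6.62
ee_pos: [488.2, -32.3, 159.7]
eef_rot: [[0.302, 0.953, 0.002], [0.953, -0.302, -0.001], [-0.0, 0.002, -1.0]]
force: [-0.3, -0.5, -1.9]
gripper_width: 0.744
```

```bash
cat > meas.py <<'E'
from h import *
import sys
k=sys.argv[1]; tz=robot.read_state()["ee_pos"][2]; p=np.array(robot.read_state()["ee_pos"])
go([487.2,-29.2,158],72.7)
a=np.deg2rad(72.7); l=np.array([np.cos(a),np.sin(a)]); s=np.array([np.sin(a),-np.cos(a)]); c=np.array([487.1,-29.5])
for n,dc in(("side",(0.1,1.2)),("top",(-0.1,-1.6))):   # per-camera bias: box centre as that camera saw it
    I,D=imaging.get_image(n); np.savez(f"{n}{k}.npz",I=I,D=D); W=cloud(n,D); V=I.max(-1).astype(int); sat=V-I.min(-1)
    X=(W[...,:2]-c-np.array(dc)); Y=X@l; Xs=X@s; z=W[...,2]
    m=(abs(Y)<130)&(abs(Xs)<60)&(z>tz-20)&(z<tz+35)&(V>85)
    nn,L,S,C=cv2.connectedComponentsWithStats(m.astype(np.uint8))
    for i in range(1,nn):
        if S[i,4]<40: continue
        q=L==i; print(n,S[i],"y",np.percentile(Y[q],[1,50,99]).round(1),"x",np.percentile(Xs[q],[1,50,99]).round(1),"z",np.percentile(z[q],[2,50,98]).round(1))
    for lab,mm in(("bar+",m&(Y>58)),("bar-",m&(Y<-58))):
        if mm.sum()>20:
            A=np.c_[Y[mm],Xs[mm],np.ones(mm.sum())]; zz=z[mm]; ok=abs(zz-np.median(zz))<6; print(n,lab,mm.sum(),"z med",np.median(zz).round(1),"y",np.percentile(Y[mm][ok],[1,99]).round(1),"x",np.percentile(Xs[mm][ok],[1,99]).round(1),"rect",[np.round(v,1) for v in cv2.minAreaRect(W[mm][ok][:,:2].astype(np.float32))])
E
python3 meas.py 3
```

```text
t 6.625 pos [488.2 -32.3 159.7] tool d mm [ 2.6 -1.9  1.7] turn [ 0.0017  0.0002 -0.0048] F [-0.3 -0.5 -1.9] w 0.744 q6 0.15
side [323 215  12   9  40] y [-54.1 -35.5 -12.9] x [27.5 31.1 34.6] z [172.6 177.2 183.3]
side [299 219  35  45 434] y [ 2.8 64.2 81.9] x [-30.8   8.9  46.9] z [149.3 155.8 179. ]
side [332 218  13  32 118] y [-78.1 -56.4  48.9] x [-31.7  11.9  33.8] z [148.3 157.3 190.7]
side bar+ 280 z med 155.5 y [58.3 82.1] x [-30.9  33.9] rect [array([510.1,  38.1]), array([24.6, 69. ]), np.float64(72.0)]
side bar- 79 z med 154.7 y [-88.7 -58.3] x [-31.5  33.9] rect [array([466.4, -98.8]), array([29.2, 66.2]), np.float64(75.4)]
top [266 241  22  23 231] y [26.4 65.8 81.8] x [-30.7 -14.    8.2] z [149.8 154.  176.9]
top [327 256  17  12 124] y [-86.7 -70.7 -56.5] x [10.3 23.5 33.7] z [149.6 153.3 157.3]
top bar+ 170 z med 153.6 y [58.7 81.9] x [-29.9   8.4] rect [array([497.7,  39.8]), array([25., 39.]), np.float64(74.9)]
top bar- 114 z med 153.5 y [-86.7 -58.7] x [10.9 33.7] rect [array([ 486.5, -107.2]), array([28.7, 23.3]), np.float64(74.4)]
```

Both views agree with the tool pose: guard y −87..+82 against TCP offset −2.6, and x −31..+34 against +1.9. The guard's centre is therefore at the TCP, with its underside about 13 mm below it. Next: correct the position and lower over the toggle.

Call:
arm_command(deltas=[0.0026,-0.0019,0.001,0.0017,0,-0.0048,0,0,0.006,0,0,0,0,0,0.008,0,0,0,0,0,0.008,0,0,0,0,0,0.004,0,0,0,0,0,0,0,0,0])

```text
time_s: 7.48
ee_pos: [485.7, -28.0, 129.6]
eef_rot: [[0.296, 0.955, -0.003], [0.955, -0.296, 0.0], [-0.001, -0.003, -1.0]]
force: [0.1, 0.1, -1.2]
gripper_width: 0.746
```

Run:
```python
from h import *
go([487.1,-29.4,100],72.7)
```

```text
t 7.475 pos [485.7 -28.  129.6] tool d mm [-0.9  1.8 29.6] turn [-0.0028  0.0005  0.0016] F [ 0.1  0.1 -1.2] w 0.746 q6 0.15
```

Call:
arm_command(deltas=[-0.0006,0.0012,0.006,-0.002,0,0.001,0,0,0.008,0,0,0,0,0,0.006,0,0,0,0,0,0.003,0,0,0,0,0,0,0,0,0,0,0,0,0,0,0])

```text
time_s: 8.22
ee_pos: [487.2, -29.2, 105.3]
eef_rot: [[0.297, 0.955, 0.0], [0.955, -0.297, -0.0], [-0.0, 0.0, -1.0]]
force: [0.4, 0.0, -1.1]
gripper_width: 0.75
```

```bash
python3 meas.py 4
python3 - <<'E'
from h import *
I=np.load("side4.npz")["I"]; cv2.imwrite("pics/s4.png",cv2.convertScaleAbs(cv2.resize(I[195:345,270:400,::-1],None,fx=4,fy=4,interpolation=2),alpha=1.2))
E
```

```text
t 8.225 pos [487.2 -29.2 105.3] tool d mm [ -0.   -0.  -52.7] turn [0.0002 0.0004 0.0005] F [ 0.4  0.  -1.1] w 0.75 q6 0.15
side [323 236  20  13  93] y [-73.2 -55.2 -11.3] x [10.4 27.5 34.4] z [ 94.7 103.4 131.5]
side [300 240  34  46 420] y [ 5.1 65.8 84.7] x [-33.    6.1  45. ] z [ 95.2 101.3 124.5]
side bar+ 282 z med 100.8 y [58.7 84.9] x [-33.3  31.3] rect [array([507.9,  40.5]), array([27.3, 66.1]), np.float64(72.5)]
side bar- 36 z med 100.8 y [-85.2 -58.1] x [-33.5  32.8] rect [array([465.1, -95.2]), array([18.7, 67.9]), np.float64(83.5)]
top [267 247  21  20 198] y [32.2 68.  84.3] x [-32.5 -17.4   2.8] z [ 95.3  99.7 122.6]
top [324 256  17  15 122] y [-83.9 -66.  -43.3] x [ 9.8 23.7 33. ] z [ 94.9  99.  122.5]
top bar+ 160 z med 99.4 y [58.6 84.5] x [-32.2   3.2] rect [array([494.8,  41.2]), array([26.8, 36.6]), np.float64(72.1)]
top bar- 91 z med 98.7 y [-83.9 -58.8] x [10.5 33. ] rect [array([ 486. , -105.6]), array([25.1, 23.7]), np.float64(72.7)]
```

View pics/s4.png

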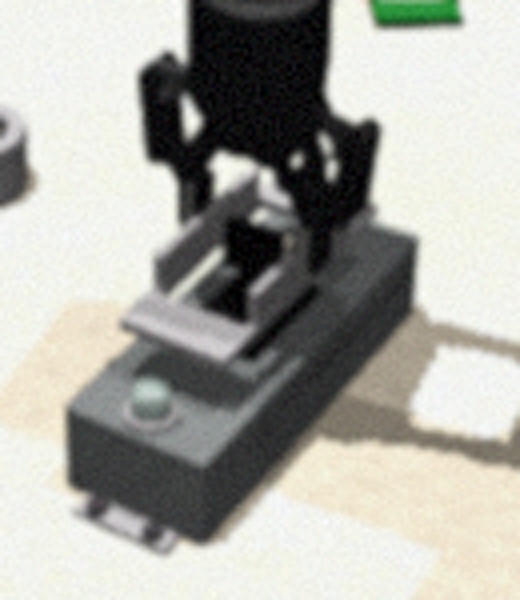

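The guard is centred (y ±84.5, x ±33) with the toggle inside the window, and its underside is at about z 92. I'll lower it slowly onto the hooks.

Call:
arm_command(deltas=[0,0,0.005,0,0,0,0,0,0.005,0,0,0,0,0,0.003,0,0,0,0,0,0.001,0,0,0,0,0,0.001,0,0,0])

```text
time_s: 8.95
ee_pos: [488.2, -29.3, 90.6]
eef_rot: [[0.297, 0.955, 0.002], [0.955, -0.297, -0.001], [-0.0, 0.002, -1.0]]
force: [-1.1, -0.3, 4.9]
gripper_width: 0.747
```

Run:
```python
from h import *
go([487.2,-29.2,73.8],72.7)
```

```text
t 8.95 pos [488.2 -29.3  90.6] tool d mm [-0.2 -1.  16.8] turn [0.0018 0.0001 0.0004] F [-1.1 -0.3  4.9] w 0.747 q6 0.15
```

Call:
arm_command(deltas=[0,-0.0005,0.002,0.001,0,0,0,-0.0003,0.002,0,0,0,0,0,0.002,0,0,0,0,0,0.002,0,0,0])

```text
time_s: 9.45
ee_pos: [490.2, -29.4, 87.6]
eef_rot: [[0.297, 0.955, 0.004], [0.955, -0.297, -0.001], [0.0, 0.004, -1.0]]
force: [-3.9, 1.0, 11.2]
gripper_width: 0.747
```

Run:
```python
from h import *
go([487.2,-29.2,73.8],72.7)
```

```text
t 9.45 pos [490.2 -29.4  87.6] tool d mm [-0.7 -3.  13.7] turn [ 0.0045 -0.0003  0.0006] F [-3.9  1.  11.2] w 0.747 q6 0.15
```

Call:
arm_command(deltas=[0,-0.002,0.002,0.003,0,0,0,-0.0015,0.002,0.002,0,0,0,-0.0008,0.0025,0,0,0])

```text
time_s: 9.82
ee_pos: [490.6, -29.1, 87.1]
eef_rot: [[0.297, 0.955, 0.007], [0.955, -0.297, -0.002], [0.001, 0.007, -1.0]]
force: [-5.4, 1.2, 15.9]
gripper_width: 0.748
```

Run:
```python
from h import *
go([487.2,-29.2,73.8],72.7)
```

```text
t 9.825 pos [490.6 -29.1  87.1] tool d mm [-1.1 -3.4 13.2] turn [ 0.0074 -0.0007  0.0009] F [-5.4  1.2 15.9] w 0.748 q6 0.15
```

The arm drifts about 3 mm sideways as it yields under the push. I'll back off, recentre, and push again in fewer, firmer rows with the drift countered.

Call:
arm_command(deltas=[0,-0.001,-0.004,0.004,0,0,0,-0.002,-0.003,0.003,0,0,0,-0.001,0,0,0,0,0,0,0,0,0,0])

```text
time_s: 10.32
ee_pos: [486.0, -27.9, 93.6]
eef_rot: [[0.297, 0.955, 0.0], [0.955, -0.297, 0.001], [0.001, -0.0, -1.0]]
force: [-0.1, 0.7, -2.1]
gripper_width: 0.747
```

Run:
```python
from h import *
go([487.2,-29.2,73.8],72.7)
```

```text
t 10.325 pos [486.  -27.9  93.6] tool d mm [-0.9  1.5 19.8] turn [-0.0002 -0.0006  0.0008] F [-0.1  0.7 -2.1] w 0.747 q6 0.15
```

Call:
arm_command(deltas=[-0.0009,0.0005,0.003,0,0,0,0,-0.0008,0.004,0.002,0,0,0,-0.001,0.004,0.002,0,0])

```text
time_s: 10.7
ee_pos: [488.2, -28.9, 86.3]
eef_rot: [[0.296, 0.955, 0.002], [0.955, -0.297, 0.001], [0.001, 0.001, -1.0]]
force: [1.9, -0.9, -0.3]
gripper_width: 0.748
```

Run:
```python
from h import *
go([487.2,-29.2,73.8],72.7)
```

```text
t 10.7 pos [488.2 -28.9  86.3] tool d mm [-0.6 -0.8 12.5] turn [ 0.0014 -0.0014  0.0009] F [ 1.9 -0.9 -0.3] w 0.748 q6 0.15
```

Call:
arm_command(deltas=[-0.0005,-0.0012,0.005,0.002,0,0,0,-0.0012,0.005,0.002,0,0])

```text
time_s: 10.95
ee_pos: [487.8, -29.1, 77.2]
eef_rot: [[0.296, 0.955, 0.002], [0.955, -0.296, 0.001], [0.002, 0.002, -1.0]]
force: [0.0, -0.9, 3.0]
gripper_width: 0.745
```

Run:
```python
from h import *
go([487.2,-29.2,73.8],72.7)
```

```text
t 10.95 pos [487.8 -29.1  77.2] tool d mm [-0.3 -0.5  3.4] turn [ 0.0016 -0.0021  0.0009] F [ 0.  -0.9  3. ] w 0.745 q6 0.15
```

Call:
arm_command(deltas=[0,-0.0008,0.003,0.001,0.001,0,0,-0.0008,0.003,0.001,0.001,0])

```text
time_s: 11.2
ee_pos: [486.9, -28.6, 73.9]
eef_rot: [[0.296, 0.955, -0.001], [0.955, -0.296, 0.004], [0.004, -0.002, -1.0]]
force: [-13.3, 0.6, 42.7]
gripper_width: 0.747
```

```bash
python3 meas.py 5
```

```text
t 11.2 pos [486.9 -28.6  73.9] tool d mm [ -0.1   0.3 -84.1] turn [-0.0017 -0.0037  0.0013] F [-13.3   0.6  42.7] w 0.747 q6 0.15
side [ 286  261   58   51 1126] y [ 18.3  82.7 120.1] x [-43.8  -4.4  43.5] z [58.9 65.4 91.1]
side bar+ 874 z med 63.8 y [ 59.3 120.7] x [-43.8  43.4] rect [array([513.9,  57.8]), array([64.4, 90.3]), np.float64(72.3)]
side bar- 46 z med 62.0 y [-124.5  -82.1] x [-44.5  44. ] rect [array([ 457. , -133.7]), array([94.8, 26.6]), np.float64(5.0)]
top [264 249  20  13 169] y [ 55.7  76.6 101.5] x [-26.8 -13.3   1.6] z [57.7 66.5 72.2]
top [322 258  34  42 432] y [-119.4  -94.1  -43.7] x [-37.6  22.7  42.8] z [55.9 61.6 72.9]
top bar+ 162 z med 66.4 y [58.6 99.7] x [-26.2   1.9] rect [array([498.8,  48.9]), array([43.8, 27.1]), np.float64(81.5)]
top bar- 377 z med 61.6 y [-120.   -58.2] x [-38.8  43.5] rect [array([ 462.3, -116.2]), array([63.2, 86.2]), np.float64(71.2)]
```

The guard bottomed at the expected height, TCP 73.9. I'll ease off, release and check.

Call:
arm_command(deltas=[0,0.0005,-0.0003,0,0,0,0,0,-0.0003,0,0,0])

```text
time_s: 11.55
ee_pos: [486.4, -28.7, 74.3]
eef_rot: [[0.296, 0.955, -0.001], [0.955, -0.296, 0.004], [0.004, -0.002, -1.0]]
force: [-0.1, 0.1, -1.2]
gripper_width: 0.749
```

Call:
arm_command(deltas=[0,0,-0.0003,0,0,0,0,0,-0.0003,0,0,0,0,0,-0.0003,0,0,0,0,0,-0.0003,0,0,0], grip=100)

```text
time_s: 12.05
ee_pos: [484.9, -28.4, 73.7]
eef_rot: [[0.296, 0.955, -0.005], [0.955, -0.296, 0.005], [0.003, -0.006, -1.0]]
force: [0.6, 0.4, 0.4]
gripper_width: 0.997
```

Run:
```python
from h import *
go([487.2,-29.2,180],72.7)
```

```text
t 12.05 pos [484.9 -28.4  73.7] tool d mm [   0.3    1.8 -106.3] turn [-0.0062 -0.0031  0.0012] F [0.6 0.4 0.4] w 0.997 q6 0.15
```

Call:
arm_command(deltas=[0,0.0015,-0.006,-0.004,-0.003,0,0,0,-0.02,0,0,0,0,0,-0.035,0,0,0,0,0,-0.035,0,0,0,-0.015,0,-0.01,0,0,0,-0.015,0,0,0,0,0,0,0,0,0,0,0])

```text
time_s: 12.92
ee_pos: [476.1, -59.8, 182.2]
eef_rot: [[0.296, 0.955, -0.004], [0.955, -0.296, -0.0], [-0.002, -0.004, -1.0]]
force: [0.1, 0.3, -0.7]
gripper_width: 1.002
```

Run:
```python
from h import *
a=np.deg2rad(72.7); l=np.array([np.cos(a),np.sin(a)]); s=np.array([np.sin(a),-np.cos(a)]); c=np.array([487.1,-29.5])
t=c-30*l; print(t); go([*t,108],72.7)
out=[]
for n,dc,roi in(("side",(0.1,1.2),(225,335,270,400)),("top",(-.1,-1.6),(215,320,230,380))):
    I,D=imaging.get_image(n); W=cloud(n,D); X=W[...,:2]-c-np.array(dc); Y=X@l; Xs=X@s; z=W[...,2]; V=I.max(-1)
    for lab,sg in(("+",1),("-",-1)):
        m=(Y*sg>60)&(Y*sg<80)&(abs(Xs)<28); q=(abs(Y*sg-84)<14)&(abs(Xs)<28)
        if m.sum()>10: print(n,lab,m.sum(),"bar top z",np.percentile(z[m],[10,50,90]).round(1), "box beyond z",np.nanmedian(z[(Y*sg>88)&(Y*sg<115)&(abs(Xs)>18)&(abs(Xs)<40)]).round(1))
    m=(abs(Y)<60)&(abs(Xs)<40)&(z>82)&(z<96)&(V>70); print(n,"walls z",np.percentile(z[m],[5,50,95]).round(1),"x",np.percentile(Xs[m],[2,98]).round(1),"y",np.percentile(Y[m],[2,98]).round(1),m.sum())
    m=(abs(Y)<30)&(abs(Xs)<25)&(z>105)&(z<127)&(V<60); print("tip",Y[m].mean().round(1),Xs[m].mean().round(1),m.sum())
    out.append(cv2.resize(I[roi[0]:roi[1],roi[2]:roi[3],::-1],(400,400*(roi[1]-roi[0])//(roi[3]-roi[2])),interpolation=2))
h=max(o.shape[0] for o in out); out=[cv2.copyMakeBorder(o,0,h-o.shape[0],0,0,0) for o in out]
cv2.imwrite("pics/fit.png",cv2.convertScaleAbs(np.hstack(out),alpha=1.3))
```

```text
[478.17875378 -58.14282399]
t 12.925 pos [476.1 -59.8 182.2] tool d mm [ 2.4  1.7 74.2] turn [-0.0036  0.0016  0.0012] F [ 0.1  0.3 -0.7] w 1.002 q6 0.09
side + 165 bar top z [67.8 69.9 71.9] box beyond z 61.8
side - 233 bar top z [ 70.2 525.2 532.1] box beyond z 62.3
side walls z [83.7 91.1 93.3] x [-34.5  31.6] y [-53.   52.4] 216
tip 1.8 -3.6 116
top + 162 bar top z [64.6 67.7 70.9] box beyond z nan
top - 504 bar top z [503.2 526.  531.2] box beyond z 60.8
top walls z [84.5 89.4 92.8] x [-34.1  -9.1] y [-1.1 51.8] 60
tip 3.4 -14.4 4
  return np.nanmean(a, axis, out=out, keepdims=keepdims)
```

View pics/fit.png

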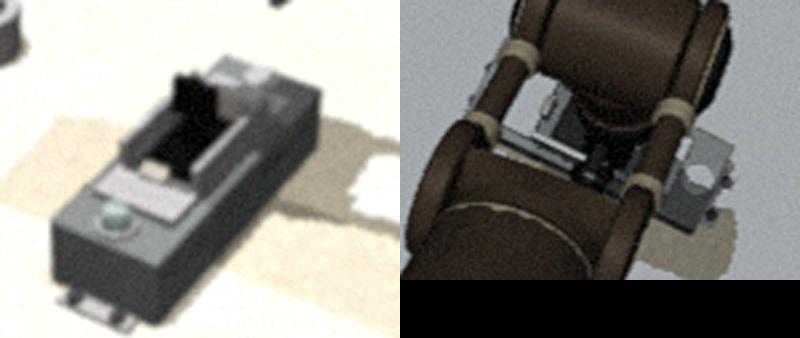

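The guard is seated: its bar tops are 8.1 mm (+ end) and about 8 mm (− end) above the box top. The white hook shows over the near bar and the toggle stands upright in the window. Now I'll shut the gripper and go down beside the toggle on its plug side.

Call:
arm_command(deltas=[0.001,0.001,0,-0.003,0.001,0,0,0,0,0,0,0,0,0,0,0,0,0,0,0,0,0,0,0,0,0,0,0,0,0,0,0,0,0,0,0,0,0,0,0,0,0], grip=0, newtons=40)

```text
time_s: 13.9
ee_pos: [476.4, -57.3, 179.7]
eef_rot: [[0.295, 0.956, -0.005], [0.956, -0.295, 0.001], [-0.0, -0.005, -1.0]]
force: [-0.2, -0.4, -0.5]
gripper_width: 0.0
```

Run:
```python
from h import *
go([478.2,-58.1,108],72.7)
```

```text
t 13.9 pos [476.4 -57.3 179.7] tool d mm [-0.3  2.4 71.6] turn [-0.0055  0.0002  0.003 ] F [-0.2 -0.4 -0.5] w 0.0 q6 0.09
```

Call:
arm_command(deltas=[-0.0005,0.0015,0.012,-0.004,0,0.002,0,0.0005,0.015,0,0,0,0,0,0.015,0,0,0,0,0,0.012,0,0,0,0,0,0.006,0,0,0,0,0,0,0,0,0])

```text
time_s: 14.65
ee_pos: [476.7, -58.2, 113.8]
eef_rot: [[0.297, 0.955, -0.004], [0.955, -0.297, 0.001], [-0.0, -0.005, -1.0]]
force: [-0.4, 0.3, 0.3]
gripper_width: 0.0
```

Run:
```python
from h import *
go([478.2,-58.1,107],72.7)
```

```text
t 14.65 pos [476.7 -58.2 113.8] tool d mm [0.5 1.4 6.8] turn [-0.0045  0.0005  0.0007] F [-0.4  0.3  0.3] w 0.0 q6 0.09
```

Call:
arm_command(deltas=[0,0.001,0.004,-0.004,0,0,0.002,0,0.002,0,0,0,0.003,0,0,0,0,0,0.003,0,0,0,0,0,0.002,0,0,0,0,0])

```text
time_s: 15.28
ee_pos: [482.5, -48.6, 109.0]
eef_rot: [[0.297, 0.955, 0.003], [0.955, -0.297, -0.001], [-0.0, 0.003, -1.0]]
force: [0.6, -0.2, 0.3]
gripper_width: -0.001
```

```bash
cat >> h.py <<'E'
def tog():
    s=robot.read_state(); a=np.deg2rad(72.7); l=np.array([np.cos(a),np.sin(a),0]); sd=np.array([np.sin(a),-np.cos(a),0]); d=np.array(s["ee_pos"])-[487.1,-29.5,60]
    F=np.array(s["force"]); print("t",round(s["time_s"],2),"along",round(d@l,1),"side",round(d@sd,1),"z",round(d[2]+60,1),"F along",round(F@l,1),"side",round(F@sd,1),"Fz",round(F[2],1))
E
python3 -c "
from h import *
tog()"
```

```text
t 15.28 along -19.6 side 1.2 z 109.0 F along -0.1 side 0.6 Fz 0.3
```

Call:
arm_command(deltas=[0.002,-0.0005,0,0.003,0,0,0.002,0,0,0,0,0,0.002,0,0,0,0,0])

```text
time_s: 15.65
ee_pos: [483.9, -42.6, 109.3]
eef_rot: [[0.296, 0.955, 0.0], [0.955, -0.296, -0.001], [-0.001, 0.0, -1.0]]
force: [-1.1, -2.3, 1.1]
gripper_width: -0.001
```

```bash
python3 -c "
from h import *
tog()"
```

```text
t 15.65 along -13.4 side 0.8 z 109.3 F along -2.5 side -0.3 Fz 1.1
```

Call:
arm_command(deltas=[0.0015,0,0,0,0,0,0.0015,0,0,0,0,0,0.0015,0,0,0,0,0,0.0015,0,0,0,0,0])

```text
time_s: 16.15
ee_pos: [485.3, -37.9, 109.3]
eef_rot: [[0.295, 0.955, -0.001], [0.955, -0.295, -0.004], [-0.004, 0.0, -1.0]]
force: [-1.1, -3.8, 0.4]
gripper_width: -0.001
```

```bash
python3 -c "
from h import *
tog()"
```

```text
t 16.15 along -8.6 side 0.8 z 109.3 F along -4.0 side 0.0 Fz 0.4
```

Call:
arm_command(deltas=[0.0015,0,0,0,0,0,0.0015,0,0,0,0,0,0.0015,0,0,0,0,0])

```text
time_s: 16.52
ee_pos: [486.3, -34.5, 109.0]
eef_rot: [[0.294, 0.956, -0.002], [0.956, -0.294, -0.006], [-0.006, 0.0, -1.0]]
force: [-1.0, -6.1, 0.2]
gripper_width: -0.004
```

```bash
python3 -c "
from h import *
tog()"
```

```text
t 16.52 along -5.0 side 0.8 z 109.0 F along -6.2 side 0.8 Fz 0.2
```

Call:
arm_command(deltas=[0.0015,0,0,0,0,0,0.0015,0,0,0,0,0])

```text
time_s: 16.77
ee_pos: [486.9, -32.7, 108.7]
eef_rot: [[0.293, 0.956, -0.003], [0.956, -0.293, -0.009], [-0.009, -0.0, -1.0]]
force: [-1.6, -6.4, -0.3]
gripper_width: -0.002
```

```bash
python3 -c "
from h import *
tog()"
```

```text
t 16.77 along -3.1 side 0.8 z 108.7 F along -6.6 side 0.4 Fz -0.3
```

Call:
arm_command(deltas=[0.002,0,0,0,0.003,0,0.002,0,0,0,0.003,0])

```text
time_s: 17.02
ee_pos: [487.5, -31.0, 108.4]
eef_rot: [[0.291, 0.957, -0.003], [0.957, -0.291, -0.008], [-0.008, -0.0, -1.0]]
force: [-1.9, -10.1, 0.6]
gripper_width: -0.003
```

```bash
python3 -c "
from h import *
tog()"
```

```text
t 17.02 along -1.3 side 0.8 z 108.4 F along -10.2 side 1.2 Fz 0.6
```

Call:
arm_command(deltas=[0.0025,0,0,0,0.002,0.002,0.0025,0,0,0,0.002,0.002])

```text
time_s: 17.27
ee_pos: [487.5, -30.9, 108.3]
eef_rot: [[0.29, 0.957, -0.005], [0.957, -0.29, -0.014], [-0.015, -0.001, -1.0]]
force: [-4.7, -12.1, 2.9]
gripper_width: -0.0
```

```bash
python3 -c "
from h import *
tog()"
```

```text
t 17.27 along -1.2 side 0.8 z 108.3 F along -12.9 side -0.9 Fz 2.9
```

The toggle is at its stop: the position is steady and the force is 13 N. I'll hold at about 15 N.

Call:
arm_command(deltas=[0.0028,0,0,0,0.004,0.003,0.0028,0,0,0,0.004,0.003,0.0028,0,0,0,0.004,0.003])

```text
time_s: 17.65
ee_pos: [487.6, -30.8, 108.4]
eef_rot: [[0.291, 0.957, -0.008], [0.956, -0.292, -0.018], [-0.02, -0.003, -1.0]]
force: [-4.1, -12.9, 2.2]
gripper_width: 0.002
```

```bash
python3 -c "
from h import *
tog()"
```

```text
t 17.65 along -1.1 side 0.8 z 108.4 F along -13.5 side -0.1 Fz 2.2
```

Call:
arm_command(deltas=[0.0031,0,0,0,0.004,0.002,0.0031,0,0,0,0.004,0.002,0.0031,0,0,0,0.004,0.002,0.0031,0,0,0,0.004,0.002])

```text
time_s: 18.15
ee_pos: [487.6, -30.8, 108.5]
eef_rot: [[0.289, 0.957, -0.013], [0.957, -0.289, -0.027], [-0.029, -0.005, -1.0]]
force: [-3.1, -13.1, 2.8]
gripper_width: -0.001
```

```bash
python3 -c "
from h import *
tog()
I,D=imaging.get_image('side'); cv2.imwrite('pics/hold.png',cv2.convertScaleAbs(cv2.resize(I[195:335,270:400,::-1],None,fx=4,fy=4,interpolation=2),alpha=1.3))"
```

```text
t 18.15 along -1.1 side 0.8 z 108.5 F along -13.4 side 1.0 Fz 2.8
```

View pics/hold.png

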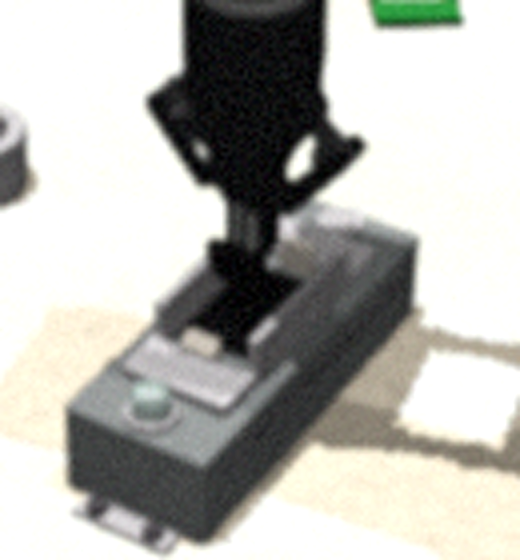

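The toggle leans against its stop towards the lamp, force steady at 13–14 N. I'll hold two rows longer, then retreat.

Call:
arm_command(deltas=[0.0034,0,0,0,0.004,0.002,0.0034,0,0,0,0.004,0.002])

```text
time_s: 18.45
ee_pos: [487.6, -30.7, 108.6]
eef_rot: [[0.288, 0.958, -0.016], [0.957, -0.288, -0.032], [-0.035, -0.006, -0.999]]
force: [-3.9, -13.9, 2.7]
gripper_width: -0.001
```

Call:
arm_command(deltas=[-0.002,0,0,0,0.008,0,-0.003,0,0,0,0.008,0,-0.004,0,0,0,0.008,0,-0.004,0,0,0,0,0,-0.004,0,0,0,0,0,-0.005,0,0,0,0,0,-0.004,0,0,0,0,0,0,0,0,0,0,0])

```text
time_s: 19.45
ee_pos: [480.2, -55.5, 109.1]
eef_rot: [[0.29, 0.957, -0.008], [0.957, -0.29, -0.005], [-0.007, -0.006, -1.0]]
force: [0.4, -0.2, 0.3]
gripper_width: -0.0
```

```bash
python3 -c "
from h import *
tog(); go([478,-58,180],72.7)"
```

```text
t 19.45 along -26.8 side 1.1 z 109.1 F along -0.0 side 0.4 Fz 0.3
t 19.45 pos [480.2 -55.5 109.1] tool d mm [ -3.6  -1.8 -70.9] turn [-0.0064  0.007   0.0078] F [ 0.4 -0.2  0.3] w -0.0 q6 0.1
```

Call:
arm_command(deltas=[0,0,-0.015,0,0,0,0,0,-0.035,0,0,0,0,0,-0.04,0,0,0,0,0,-0.03,0,0,0,-0.03,0,-0.01,0,0,0,-0.045,0,0,0,0,0,-0.045,0,0,0,0,0,-0.045,0,0,0,0,0,-0.03,0,0,0,0,0,0,0,0,0,0,0])

```text
time_s: 20.7
ee_pos: [427.4, -246.4, 256.9]
eef_rot: [[0.286, 0.958, 0.007], [0.958, -0.286, -0.01], [-0.008, 0.01, -1.0]]
force: [-0.3, 0.1, 0.3]
gripper_width: 0.003
```

Run:
```python
from h import *
a=np.deg2rad(72.7); l=np.array([np.cos(a),np.sin(a)]); s=np.array([np.sin(a),-np.cos(a)]); c=np.array([487.1,-29.5])
out=[]; st=robot.read_state(); print(st["time_s"],np.round(st["ee_pos"]),np.round(st["force"],1))
for n,dc,roi in(("side",(0.1,1.2),(225,335,270,400)),("top",(-.1,-1.6),(215,325,240,370))):
    I,D=imaging.get_image(n); W=cloud(n,D); X=W[...,:2]-c-np.array(dc); Y=X@l; Xs=X@s; z=W[...,2]; V=I.max(-1)
    for lab,sg in(("+",1),("-",-1)):
        m=(Y*sg>60)&(Y*sg<80)&(abs(Xs)<28)&(z<140); b=(Y*sg>88)&(Y*sg<118)&(abs(Xs)>20)&(abs(Xs)<40)&(z<100); print(n,lab,"bar z",np.median(z[m]).round(1),"box z",np.median(z[b]).round(1))
    m=(abs(Y)<35)&(abs(Xs)<25)&(z>108)&(z<127); print("tip",Y[m].mean().round(1),Xs[m].mean().round(1),m.sum())
    out.append(cv2.resize(I[roi[0]:roi[1],roi[2]:roi[3],::-1],(400,338),interpolation=2))
cv2.imwrite("pics/end.png",cv2.convertScaleAbs(np.hstack(out),alpha=1.4))
```

```text
20.7 [ 427. -246.  257.] [-0.3  0.1  0.3]
side + bar z 70.0 box z 61.5
side - bar z 69.8 box z 62.2
tip 1.4 -1.8 117
top + bar z 67.7 box z 60.1
top - bar z 67.9 box z 59.9
tip -0.4 -0.5 66
```

View pics/end.png

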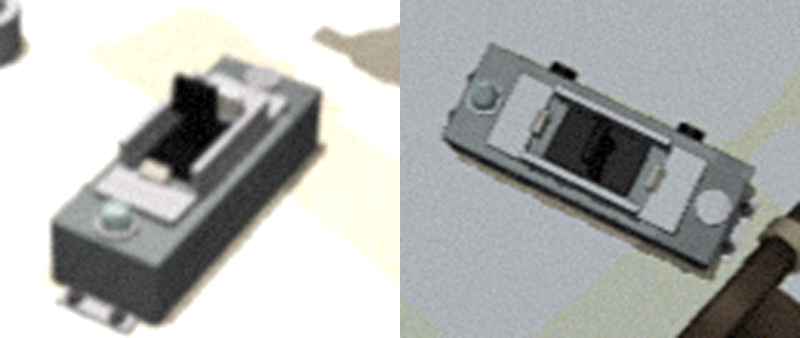

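The guard is seated flat at both ends, with bars 8 mm above the box top and both hooks at the window's ends. The toggle is back upright and the arm is clear, so I'll hand in.

```bash
python3 -c "
from h import *
print(sign_off())"
```

```text
the job is handed in; nothing more can be done
None
```

The windowed guard is clipped onto the box and the switch test is done; I signed off at about 21 s of the 56 s allowed.

- **Guard:** My first push drifted about 3 mm sideways on the hooks, so I backed off, recentred and pushed it home. The last push read 42.7 N at the wrist for a moment as the guard bottomed. The load went through the gripped guard, and I can't tell whether it counts against the 40 N limit for the arm or gripper body.
- **Toggle:** I pushed it towards the domed lamp to its stop and held it there for about 1.4 s. The force read 10 N on reaching the stop, then 13–14 N, a little under the 15 N aim. The highest I read was about 14.5 N. I then backed the finger away and it sprang back.
- **Last checks:** Both end bars sit 7.6–8.5 mm above the box top in both views, matching the 8 mm plate, and the guard is centred with both hooks at the window's ends. The toggle tip is within about 1.5 mm of upright. The arm was clear of the box, reading about zero force. I commanded no contact with the other parts, but did not measure them again at the end.

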